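# Load a sample cap into its carrier and dock the carrier in the flushing station

## Robot

A 7-joint arm with a two-finger parallel gripper is mounted at the origin on a cart in front of the work surface, level with it; the furniture and walls round the work are solid. World frame = base frame: x ahead of the robot, y to its left, z up, the work surface at z = 0. Lengths are in m, angles in rad, forces in N, time in s.
With the tool pointing down it reaches from about 0.4 to 0.85 m from the base axis. Payload 10.4 kg.
Tool frame: the origin (TCP) lies midway between the tips of the shut fingers; the grasp point (between the pads) lies 19 mm behind it; z points along the fingers, x is the direction in which the jaws open and shut, and the axes are right-handed (so a half turn about z gives the same grasp; the last joint's range is limited). The gripper opens to 87 mm and grips with 3 to 60 N. Pads are 19 mm wide; open, the fingers measure 117 mm over their backs; the gripper's body (75 mm by 190 mm) begins 51 mm behind the grasp point.
Start: joints at [-1.201, 0.332, -0.065, 1.46, 0.022, 1.35, -0.088], TCP at [0.239, 0.577, 0.223] pointing down, gripper open.
Joint ranges: [-2.6, 2.6], [-0.5, 2.12], [-1.47, 1.34], [0.16, 2.42], [-1.27, 4.41], [0.06, 2.06], [-2.6, 2.6]. Speed limits (rad/s): [2.22, 2.22, 2.79, 2.79, 3.14, 3.14, 3.14].

## Interface

Orientations are given as a unit quaternion [x, y, z, w].
In Python, from bench import r gives the robot as it stands. The module is installed in compiled form; this text tells all that it offers.
- The arm moves only by the tool play_rows, never from a script. Its argument "commands" is a list of rows, each a list of 7 numbers: the shift along the world's x, y, z in cm, then the turn, a rotation vector about the world's x, y, z in rad, then the finger opening in cm, from 0 to 8.7. A call has 1 to 20 rows; each row shifts and turns the commanded pose from where the row before left it; what a row does not reach is not made up. A row lasts 1/8 s, in which the tool goes at most 62.5 mm and 10.7 degrees, less where a joint would pass 70% of its speed; a pose out of reach is approached as far as the arm can. A call is refused whole if a number of a shift passes 6.25 or a number of a turn 0.188, either way. A call with a gripper value outside its range is refused whole. The fingers move at their own pace and stop on an object; "grip_force" is the grip in N (left out, the last holds). Time passes only in rows, so rows that do not move let the fingers close. It gives the time, the measured TCP pose, the force and the opening at its end, in the units of the state.
- r.read_state(): the state, without advancing time (a new reading comes with each control period).
- r.camera(name): name is "side" or "top" or "wrist"; returns a dict with "img" (420x560x3 uint8, red, green, blue), "K" (3x3 intrinsics, pixels), "camera_from_world" (4x4, takes a point from world to camera coordinates). Camera axes: x right, y down, z forward; pixel columns grow to the right and rows downward; lengths in m; the calibration is good to about 2 mm. A picture is of the moment at which its call begins. There is no depth.
- r.close_job(): hands the job in, once; it reports no verdict.
The state is a dict: "time": time; "joint_positions": joint angles; "joint_vel": joint speeds; "joint_torque": joint torques, N m; "ee_pos": TCP position; "eef_rot": TCP orientation; "ft_force": force on the tool from outside, world axes, zero at the start; "torque": the same for the moment, N m; "width": finger opening in m.
Only numpy, scipy, OpenCV 4.12 (cv2) and the standard library are available. Lean on these libraries where they do the work, as an engineer would, in place of code of your own. Each camera call takes 0.05 s, during which the arm holds its last target. There are 200 camera calls.

## Task

Put the aluminium sample cap into the ring of the blue carrier, sitting flat with its drain stub pointing out through the notch in the ring. Only then pick the carrier and cap up together by the black handle and slide them along the station's channel, front corners under the two orange lips, until the carrier is fully home against the stop. Leave everything released, and do not disturb the other things on the bench.

Things in the scene. Friction and masses are not known exactly. Their poses are not given: they have to be found in the camera images.
- cap_centre (a point): Aluminium sample cap: upright round body 62 mm in diameter, 36 mm high, about 0.22 kg, with a thin brass-coloured drain stub (about 8 mm thick) standing out level from its side. This point: centre of the round body, half-way up (18 mm above its underside). Its -y axis points along the stub, z up. Grip it from above across the body (62 mm), at right angles to the stub.
- cap_stub (a point): Tip region of the cap's drain stub: 47 mm from the body's centre along the cap's -y axis. Same axes as the cap.
- carrier_seat (a point): Centre of the carrier's ring on the plate's top face, 8 mm above the plate's underside: the centre of the cap's underside goes here (the ring leaves it 2 mm of play all round). Same axes as the carrier: x out through the notch, away from the handle.
- carrier_handle (a point): Grip centre of the carrier's black upright handle: 52 mm behind the ring's centre, 34 mm above the plate's underside. The handle is 16 mm thick across the carrier (y) and 24 mm long along it (x), its top 54 mm above the plate's underside. Same axes as the carrier. Best pinched across y.
- station_home (a point): Where the carrier's ring-centre point (carrier_seat) lies when the carrier is home: 12 mm above the bench, 50 mm short of the stop. x points along the channel towards the stop, z up. The lips prevent lowering the carrier straight into place: lower it into the channel 20 mm or more short of home, then push it forward.
- filter_disc: Bystander: grey porous disc, 62 mm across, 10 mm thick; origin at the centre of its underside.
- brass_weight: Bystander: brass weight with a knob, 36 mm across, 40 mm high; origin at the centre of its underside.
- small_spanner: Bystander: steel spanner 150 mm long, lying flat; origin at the centre of its underside.
- carrier: Blue carrier, loose, about 0.2 kg. Flat plate 116 x 76 x 8 mm (reaches 50 mm ahead of the ring's centre, 66 mm behind, 38 mm to each side); on it a ring, inner diameter 66 mm, outer 76 mm, 8 mm high, with one open notch 28 mm wide at the front; black handle behind the ring. Origin on the underside, below the ring's centre; x to the front (through the notch), z up.
- station: Flushing station, fixed: aluminium floor plate 4 mm thick; two dark side guides, tops 18 mm above the bench, form a channel 81 mm wide, flared at its open entry 65 mm behind the origin; a stop 50 mm ahead of the origin, a brass port behind it. Two orange lips over the far corners, 11 mm above the channel floor, cover the last 14 mm before the stop. Origin on the bench; x towards the stop.
- cap: The sample cap; origin on its underside, 10 mm from the round body's axis towards the stub; same axes as cap_centre.

How it is judged:
By the outcome, as a careful person would: the job done as asked, in the order asked, and still so for the second after the job is handed in, with the robot touching nothing.
It also fails if it takes over 64 s, if anything falls off the work surface, if the arm or the gripper's body presses on something with over 40 N, if the wrist force passes 120 N, or if a joint passes its speed limit or range.

## Working session

There is one attempt and no reset: what is moved stays moved. The work goes in short steps, Python scripts to look and compute and a tool call to move; the robot and the scene stay as the last step left them, time stands still between calls to the robot, and variables do not carry over. Pictures are saved under pics/ and viewed, about 8 in all and at most 12, crops included, and the job is handed in when it is done.

Besides the shell and the picture viewer there is one more tool, called as a command line: name --pt "numbers of a row" for each row, then --argument value for the rest. play_rows: Moves the arm, as the interface text tells. Its arguments: {"type":"object","properties":{"commands":{"type":"array","items":{"type":"array","items":{"type":"number"}}},"grip_force":{"type":"number"}},"required":["commands"]}

```bash
mkdir -p pics && cat > h.py <<'E'
import numpy as np, cv2
from bench import r
def snap(n,f):
    c=r.camera(n); cv2.imwrite(f'pics/{f}.png',c['img'][:,:,::-1]); np.savez(f'pics/{f}.npz',K=c['K'],T=c['camera_from_world'],img=c['img']); return c
def load(f): 
    d=np.load(f'pics/{f}.npz'); return {'img':d['img'],'K':d['K'],'camera_from_world':d['T']}
def ray(c,u,v):
    T=c['camera_from_world'];R=T[:3,:3];o=-R.T@T[:3,3]
    d=R.T@np.linalg.inv(c['K'])@np.array([u,v,1.]);return o,d
def onz(c,u,v,z):
    o,d=ray(c,u,v);return o+d*(z-o[2])/d[2]
def proj(c,p):
    q=c['K']@(c['camera_from_world']@np.append(p,1))[:3];return q[:2]/q[2]
E
python3 - <<'E'
from h import *
for n in('top','side'):
    c=snap(n,n+'0');o,_=ray(c,0,0);print(n,o.round(3),c['K'][0,0])
print(r.read_state())
E
```

```text
top [ 0.33  -0.201  0.912] 390.8291291130636
side [0.458 0.592 0.626] 487.46266283139136
{'time': 0.1, 'joint_positions': array([-1.20057998,  0.33279097, -0.06469963,  1.46083853,  0.02162775,
        1.34989988, -0.08848768]), 'joint_vel': array([ 0.000852  , -0.00243642, -0.00204934, -0.00198736, -0.00065278,
        0.00167798, -0.00069794]), 'joint_torque': array([ 8.32441838e-04, -6.24537492e+01,  2.42613000e-02, -3.90721965e+01,
       -6.14178297e-02,  3.65470466e-02,  7.83342671e-05]), 'ee_pos': array([0.23912751, 0.57708002, 0.22185354]), 'eef_rot': array([ 8.31491781e-01,  5.55536708e-01, -4.91533794e-04,  3.78262946e-04]), 'ft_force': array([-0.41719293, -0.25614212, -1.02446002]), 'torque': array([0.02051163, 0.00316697, 0.00245404]), 'width': 0.08705884169945532}
```

View pics/top0.png

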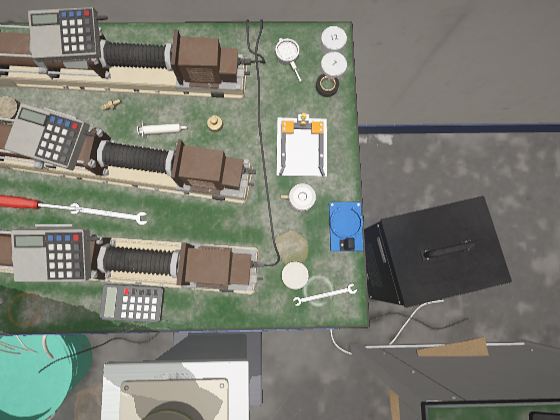

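View pics/side0.png

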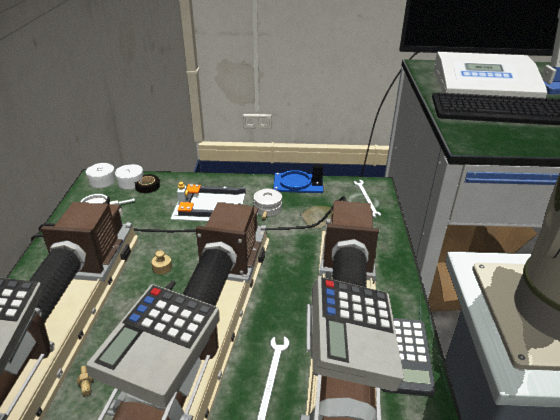

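```bash
python3 - <<'E'
from h import *
c=load('top0');im=c['img']
cv2.imwrite('pics/crop.png',cv2.resize(im[85:305,250:370],None,fx=5,fy=5,interpolation=cv2.INTER_CUBIC)[:,:,::-1][:1100:1][::2,::1][:0] if 0 else cv2.resize(im[105:255,260:370],None,fx=4,fy=4,interpolation=cv2.INTER_CUBIC)[:,:,::-1])
hsv=cv2.cvtColor(im,cv2.COLOR_RGB2HSV)
for n,lo,hi,z in(('blue',(100,120,60),(125,255,255),.008),('orange',(8,170,150),(22,255,255),.018)):
    m=cv2.inRange(hsv,lo,hi);m[:100]=0;m[260:]=0;m[:,:260]=0;m[:,370:]=0
    for k in cv2.findContours(m,0,2)[0]:
        if cv2.contourArea(k)>15:
            b=cv2.minAreaRect(k);print(n,b,onz(c,*b[0],z).round(4),[onz(c,*q,z)[:2].round(4) for q in cv2.boxPoints(b)])
for n,u,v,z in(('cap',302,196.5,.036),('stub',284,197,.02),('handle',347,244,.054),('base',170,400,0)):print(n,onz(c,u,v,z).round(3))
E
```

```text
blue ((345.5, 226.0), (48.0, 33.0), 90.0) [ 0.4451 -0.3884  0.008 ] [array([ 0.5027, -0.3521]), array([ 0.5017, -0.4304]), array([ 0.3885, -0.424 ]), array([ 0.3898, -0.3474])]
orange ((317.0, 127.0), (10.0, 10.0), 90.0) [ 0.6857 -0.3291  0.018 ] [array([ 0.6986, -0.3174]), array([ 0.6984, -0.3417]), array([ 0.6729, -0.3407]), array([ 0.6732, -0.3165])]
orange ((287.5, 126.0), (10.0, 11.0), 90.0) [ 0.689  -0.2578  0.018 ] [array([ 0.7019, -0.2448]), array([ 0.7016, -0.2714]), array([ 0.6762, -0.2707]), array([ 0.6764, -0.2442])]
cap [ 0.511 -0.286  0.036]
stub [ 0.514 -0.245  0.02 ]
handle [ 0.399 -0.38   0.054]
base [0.071 0.011 0.   ]
```

View pics/crop.png

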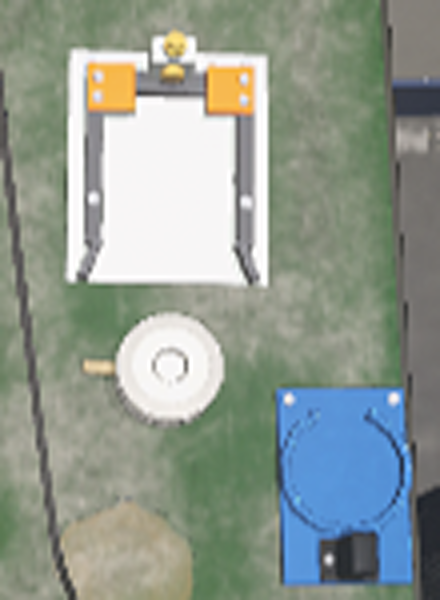

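play_rows --pt "3.2 -4.5 1.5 0 0 -0.0655 8.7" --pt "3.2 -4.5 1.5 0 0 -0.0655 8.7" --pt "3.2 -4.5 1.5 0 0 -0.0655 8.7" --pt "3.2 -4.5 1.5 0 0 -0.0655 8.7" --pt "3.2 -4.5 0 0 0 -0.0655 8.7" --pt "3.2 -4.5 0 0 0 -0.0655 8.7" --pt "3.2 -4.5 0 0 0 -0.0655 8.7" --pt "3.2 -4.5 0 0 0 -0.0655 8.7" --pt "0.1 -5 0 0 0 -0.0655 8.7" --pt "0.1 -5 0 0 0 -0.0655 8.7" --pt "0.1 -5 0 0 0 -0.0655 8.7" --pt "0.1 -5 0 0 0 -0.0655 8.7" --pt "0.1 -5 -1 0 0 -0.0655 8.7" --pt "0.1 -5 -1 0 0 -0.0655 8.7" --pt "0.1 -5 -1 0 0 -0.0655 8.7" --pt "0.1 -5 -1 0 0 -0.0655 8.7" --pt "0.1 -5 -1 0 0 -0.0655 8.7" --pt "0.1 -5 -1 0 0 -0.0655 8.7" --pt "0 0 0 0 0 0 8.7"

```text
time: 2.48
ee_pos: [0.5032, -0.2866, 0.2214]
eef_rot: [1.0, -0.004, -0.001, 0.001]
ft_force: [-0.1, 0.5, 0.7]
width: 0.0869
```

```bash
python3 - <<'E'
from h import *
c=snap('wrist','w1');s=r.read_state();print(s['ee_pos'],s['eef_rot'],s['joint_positions'].round(2),ray(c,0,0)[0])
for n,p in(('cap',(.511,-.286,.036)),('seat',(.452,-.389,.008)),('tcp',s['ee_pos'])):print(n,proj(c,p))
E
```

```text
[ 0.50418397 -0.28416716  0.22175465] [ 9.99997222e-01 -2.14068096e-03 -9.56006619e-04  2.44255855e-04] [-0.18  0.27  0.74  1.62 -0.19  1.32  0.58] [ 0.50413562 -0.20386999  0.38414882]
cap [287.92349992 184.84852726]
seat [237.46465313 264.91900723]
tcp [281.77144734 265.33414159]
```

View pics/w1.png

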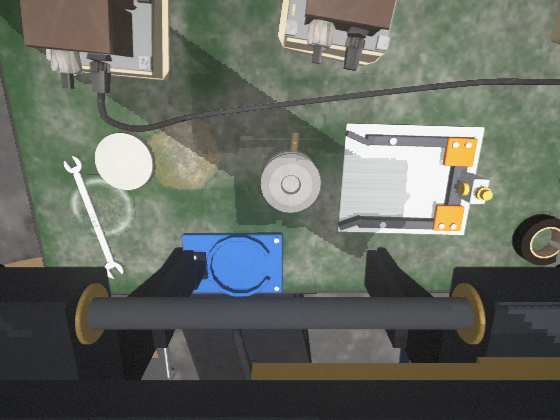

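```bash
python3 - <<'E'
from h import *
c=load('w1');im=c['img'];hsv=cv2.cvtColor(im,cv2.COLOR_RGB2HSV);g=cv2.cvtColor(im,cv2.COLOR_RGB2GRAY)
print('circ',cv2.HoughCircles(g[140:225,245:340],cv2.HOUGH_GRADIENT,1,5,param1=120,param2=15,minRadius=24,maxRadius=34),cv2.HoughCircles(g[165:205,270:312],cv2.HOUGH_GRADIENT,1,5,param1=120,param2=10,minRadius=7,maxRadius=13))
m=cv2.inRange(hsv,(10,90,60),(28,255,255));m[:125]=0;m[156:]=0;m[:,:280]=0;m[:,310:]=0
p=np.argwhere(m)[:,::-1];w=np.array([onz(c,*q,.02)[:2] for q in p]);print('stub',len(p),p.min(0),p.max(0),w.mean(0));
vx=cv2.fitLine(w.astype(np.float32),2,0,.01,.01).ravel();print(vx)
m=cv2.inRange(hsv,(8,170,120),(22,255,255));m[:100]=0;m[250:]=0;m[:,:420]=0
for k in cv2.findContours(m,0,2)[0]:
    if cv2.contourArea(k)>60:b=cv2.minAreaRect(k);print('or',b,[onz(c,*q,.019)[:2].round(4) for q in cv2.boxPoints(b)])
m=cv2.inRange(hsv,(100,120,40),(125,255,255));k=max(cv2.findContours(m,0,2)[0],key=cv2.contourArea);b=cv2.minAreaRect(k);print('blue',b,[onz(c,*q,.008)[:2].round(4) for q in cv2.boxPoints(b)])
a=cv2.resize(im[120:300,170:310],None,fx=3.3,fy=3.3,interpolation=cv2.INTER_CUBIC);d=cv2.resize(im[120:240,335:495],None,fx=2,fy=3.3*1.5,interpolation=cv2.INTER_CUBIC)
o=np.zeros((594,790,3),np.uint8);o[:a.shape[0],:462]=a[:594];o[:594,465:785]=d;cv2.imwrite('pics/c2.png',o[:,:,::-1])
E
```

```text
circ [[[44.5 41.5 30.2]
  [45.5 46.5 32.3]
  [49.5 40.5 25.7]
  [39.5 41.5 27.9]]] [[[20.5 18.5  9.6]]]Traceback (most recent call last):
  File "<stdin>", line 5, in <module>
    return umr_minimum(a, axis, None, out, keepdims, initial, where)
ValueError: zero-size array to reduction operation minimum which has no identity
```

```bash
python3 - <<'E'
from h import *
c=load('w1');im=c['img'];hsv=cv2.cvtColor(im,cv2.COLOR_RGB2HSV)
print(im[142,286:304].tolist())
print('cap',onz(c,290,182.5,.036))
m=((im[:,:,0].astype(int)-im[:,:,1])>4).astype(np.uint8);m[:130]=0;m[152:]=0;m[:,:284]=0;m[:,306:]=0
p=np.argwhere(m)[:,::-1]
if len(p):
    w=np.array([onz(c,*q,.02)[:2] for q in p]);print('stub',len(p),p.min(0),p.max(0),w.mean(0),cv2.fitLine(w.astype(np.float32),2,0,.01,.01).ravel())
m=cv2.inRange(hsv,(8,150,120),(22,255,255));m[:100]=0;m[250:]=0;m[:,:420]=0
for k in cv2.findContours(m,0,2)[0]:
    if cv2.contourArea(k)>60:b=cv2.minAreaRect(k);print('or',b,[onz(c,*q,.019)[:2].round(4) for q in cv2.boxPoints(b)])
m=cv2.inRange(hsv,(100,120,40),(125,255,255));k=max(cv2.findContours(m,0,2)[0],key=cv2.contourArea);b=cv2.minAreaRect(k);print('blue',b,[onz(c,*q,.008)[:2].round(4) for q in cv2.boxPoints(b)])
a=cv2.resize(im[120:300,170:310],None,fx=3.3,fy=3.3,interpolation=cv2.INTER_CUBIC);d=cv2.resize(im[120:240,335:495],None,fx=2,fy=3.3*1.5,interpolation=cv2.INTER_CUBIC)
o=np.zeros((594,790,3),np.uint8);o[:a.shape[0],:462]=a[:594];o[:594,465:785]=d;cv2.imwrite('pics/c2.png',o[:,:,::-1])
E
```

```text
[[89, 91, 85], [87, 89, 81], [84, 89, 80], [81, 85, 76], [84, 85, 73], [125, 112, 89], [144, 127, 100], [155, 137, 106], [168, 149, 116], [165, 145, 114], [154, 136, 107], [141, 126, 99], [92, 91, 74], [74, 81, 70], [74, 83, 71], [72, 82, 69], [75, 83, 70], [74, 81, 70]]
cap [ 0.51310652 -0.28357329  0.036     ]
stub 137 [290 133] [298 151] [ 0.51772041 -0.24485456] [ 0.11558658  0.9932974   0.5177204  -0.24485457]
or ((448.0, 218.0), (24.0, 30.0), 90.0) [array([ 0.6686, -0.3146]), array([ 0.7011, -0.3148]), array([ 0.7051, -0.3426]), array([ 0.6719, -0.3424])]
or ((460.15997314453125, 151.8800048828125), (28.849960327148438, 30.26417350769043), 8.130102157592773) [array([ 0.6744, -0.2696]), array([ 0.6747, -0.2388]), array([ 0.7045, -0.2431]), array([ 0.7049, -0.2742])]
blue ((232.0, 264.5), (63.0, 100.0), 90.0) [array([ 0.3901, -0.3483]), array([ 0.5047, -0.3491]), array([ 0.5043, -0.4309]), array([ 0.3828, -0.4301])]
```

View pics/c2.png

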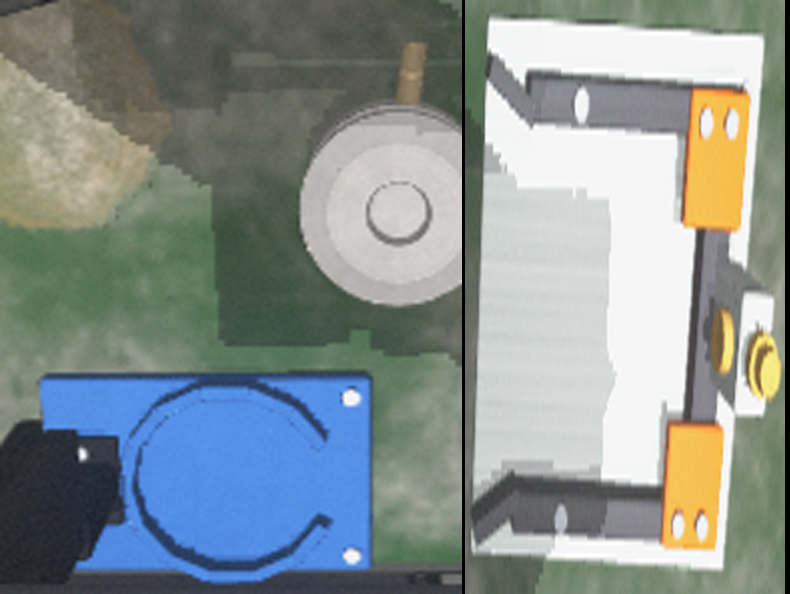

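play_rows --pt "0.5 0 -2 0 0 -0.05 8.3" --pt "0.5 0 -4 0 0 -0.05 8.3" --pt "0 0 -4 0 0 0 8.3" --pt "0 0 -4 0 0 0 8.3" --pt "0 0 -3 0 0 0 8.3" --pt "0 0 -2 0 0 0 8.3" --pt "0 0 -1 0 0 0 8.3" --pt "0 0 -1 0 0 0 8.3" --pt "0 0 0 0 0 0 8.3" --pt "0 0 0 0 0 0 8.3" --grip_force 25

```text
time: 3.78
ee_pos: [0.5156, -0.2829, 0.0133]
eef_rot: [0.999, -0.051, 0.001, 0.0]
ft_force: [-0.2, 0.2, 0.3]
width: 0.0832
```

```bash
python3 - <<'E'
from h import *
c=snap('wrist','w2');s=r.read_state();print(s['ee_pos'],s['eef_rot'],s['joint_positions'].round(2))
print(proj(c,(.514,-.2843,.036)),proj(c,s['ee_pos']))
E
```

```text
[ 0.51565595 -0.28281251  0.01327312] [ 9.98722875e-01 -5.05199168e-02  5.85900957e-04  1.20740860e-04] [-0.09  0.53  0.64  1.8  -0.38  0.94  0.62]
[276.90299006 295.74827718] [280.11383516 269.36818999]
```

View pics/w2.png

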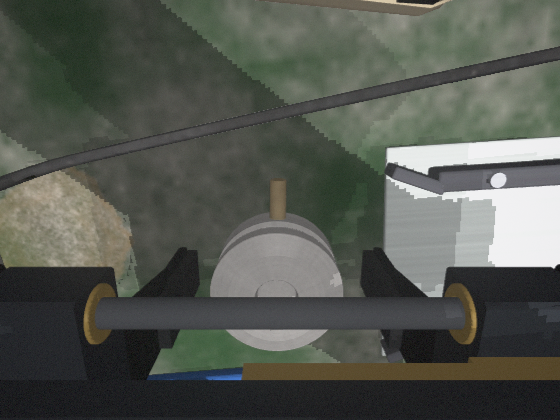

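```bash
python3 - <<'E'
from h import *
c=load('w2')
for u,v in((277,350),(211,290),(343,290),(277,282)):print(onz(c,u,v,.036).round(4))
print('stub tip',onz(c,278.5,180,.02),onz(c,278.5,215,.02)); print(c['img'][205:250:2,300].tolist())
E
```

```text
[ 0.511  -0.3134  0.036 ]
[ 0.4849 -0.2784  0.036 ]
[ 0.5438 -0.2844  0.036 ]
[ 0.5148 -0.2774  0.036 ]
stub tip [ 0.51972717 -0.23480203  0.02      ] [ 0.5180364  -0.25141312  0.02      ]
[[59, 69, 56], [65, 73, 62], [59, 70, 57], [54, 64, 52], [58, 67, 53], [56, 67, 54], [100, 98, 96], [98, 98, 97], [101, 98, 97], [98, 96, 96], [116, 116, 112], [139, 136, 132], [138, 136, 133], [109, 107, 106], [99, 97, 95], [101, 100, 99], [134, 131, 129], [152, 149, 147], [152, 148, 147], [150, 147, 147], [149, 146, 144], [147, 144, 143], [146, 144, 142]]
```

play_rows --pt "-0.1 0 -0.1 0 0 0 8.0" --pt "0 0 0 0 0 0 5.5" --pt "0 0 0 0 0 0 5.5" --pt "0 0 0 0 0 0 5.5" --pt "0 0 0 0 0 0 5.5" --pt "0 0 0 0 0 0 5.5" --pt "0 0 0 0 0 0 5.5" --grip_force 30

```text
time: 4.7
ee_pos: [0.5143, -0.2825, 0.0116]
eef_rot: [0.999, -0.05, 0.0, -0.0]
ft_force: [-1.1, 0.7, 0.9]
width: 0.0614
```

play_rows --pt "0 0 3 0 0 0 5.5" --pt "0 0 4 0 0 0 5.5" --pt "0 0 4 0 0 0 5.5" --pt "-0.6 -1.05 0 0 0 -0.147 5.5" --pt "-0.6 -1.05 0 0 0 -0.147 5.5" --pt "-0.6 -1.05 0 0 0 -0.147 5.5" --pt "-0.6 -1.05 0 0 0 -0.147 5.5" --pt "-0.6 -1.05 0 0 0 -0.147 5.5" --pt "-0.6 -1.05 0 0 0 -0.147 5.5" --pt "-0.6 -1.05 0 0 0 -0.147 5.5" --pt "-0.6 -1.05 0 0 0 -0.147 5.5" --pt "-0.6 -1.05 0 0 0 -0.147 5.5" --pt "-0.6 -1 0 0 0 -0.147 5.5" --pt "0 0 0 0 0 0 5.5" --pt "0 0 0 0 0 0 5.5"

```text
time: 6.58
ee_pos: [0.4545, -0.3864, 0.1213]
eef_rot: [0.708, -0.706, -0.0, -0.0]
ft_force: [-0.0, 0.3, -2.4]
width: 0.0612
```

```bash
python3 - <<'E'
from h import *
c=snap('wrist','w3');s=r.read_state();print(s['ee_pos'],s['eef_rot'],s['joint_positions'].round(2),s['width'])
im=c['img'];hsv=cv2.cvtColor(im,cv2.COLOR_RGB2HSV)
m=cv2.inRange(hsv,(100,120,40),(125,255,255));k=max(cv2.findContours(m,0,2)[0],key=cv2.contourArea);b=cv2.minAreaRect(k);print('blue',b,[onz(c,*q,.008)[:2].round(4) for q in cv2.boxPoints(b)])
E
```

```text
[ 0.45463205 -0.3863809   0.12137105] [ 7.08269963e-01 -7.05941646e-01 -1.68736384e-04 -1.53693737e-04] [-0.16  0.53  1.04  1.7  -0.49  1.19 -0.56] 0.061319337044130263
blue ((284.27032470703125, 188.3619842529297), (96.10966491699219, 93.69934844970703), 1.023030161857605) [array([ 0.4276, -0.3475]), array([ 0.5055, -0.3514]), array([ 0.5045, -0.426 ]), array([ 0.4264, -0.4285])]
```

View pics/w3.png

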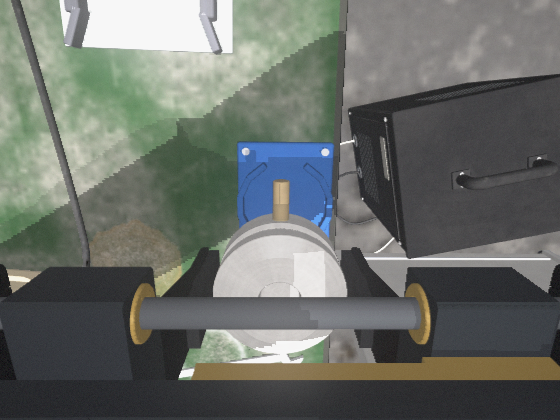

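```bash
python3 - <<'E'
from h import *
c=load('w3')
for u,v,z in((280,352,.1455),(215,285,.1455),(346,285,.1455),(281.5,181,.13),(281.5,214,.13),(246,152,.008),(325,152,.008),(238,142.5,.008),(334,142.5,.008)):print(u,v,onz(c,u,v,z).round(4))
E
```

```text
280 352 [ 0.4219 -0.3853  0.1455]
215 285 [ 0.4573 -0.3563  0.1455]
346 285 [ 0.4576 -0.4143  0.1455]
281.5 181 [ 0.501  -0.3856  0.13  ]
281.5 214 [ 0.4855 -0.3857  0.13  ]
246 152 [ 0.4967 -0.3581  0.008 ]
325 152 [ 0.497 -0.42   0.008]
238 142.5 [ 0.5041 -0.3521  0.008 ]
334 142.5 [ 0.5044 -0.4267  0.008 ]
```

play_rows --pt "0 -0.1 -2 0 0 0 5.5" --pt "0 0 -3 0 0 0 5.5" --pt "0 0 -2 0 0 0 5.5" --pt "0 0 -1 0 0 0 5.5" --pt "0 0 0 0 0 0 5.5" --pt "0 0 0 0 0 0 5.5"

```text
time: 7.38
ee_pos: [0.4546, -0.3886, 0.0424]
eef_rot: [-0.707, 0.707, -0.001, 0.0]
ft_force: [-0.9, -0.9, -3.0]
width: 0.0612
```

```bash
python3 - <<'E'
from h import *
c=snap('wrist','w4');s=r.read_state();print(s['ee_pos'],s['eef_rot'],s['ft_force'])
o=cv2.resize(c['img'][60:380,150:420],None,fx=1.85,fy=1.85,interpolation=cv2.INTER_CUBIC)
print([onz(c,*q,.008).round(4) for q in ((238,150),(330,150))], proj(c,(.505,-.350,.008)),proj(c,(.505,-.426,.008)))
cv2.imwrite('pics/w4c.png',o[:,:,::-1])
E
```

```text
[ 0.45465774 -0.38852029  0.04242424] [-7.07035641e-01  7.07177534e-01 -7.23053749e-04  1.25650933e-04] [ 1.1588269   0.48641441 -2.90915326]
[array([ 0.5092, -0.3637,  0.008 ]), array([ 0.5092, -0.4151,  0.008 ])] [213.91558833 157.44878376] [349.01599341 157.5263765 ]
```

View pics/w4c.png

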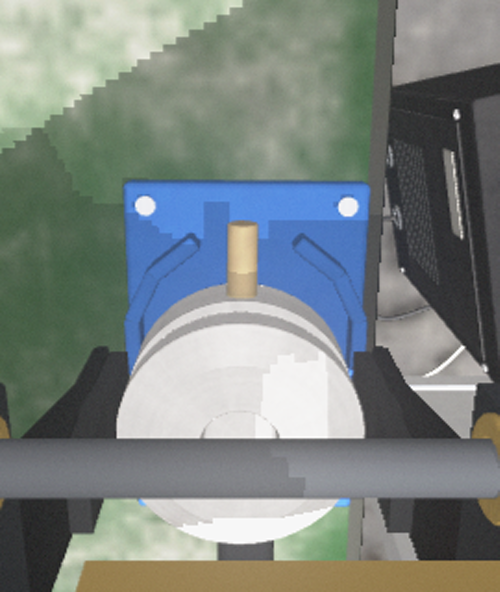

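```bash
python3 - <<'E'
from h import *
c=load('w4')
q=lambda a,b:(150+a/1.85,60+b/1.85)
for n,p,z in(('L',(117,432),.067),('R',(365,432),.067),('bot',(241,544),.067),('stub tip',(243,222),.051),('stub root',(243,290),.051),('cornL',(124,182),.008),('cornR',(370,182),.008),('scrL',(145,206),.008),('scrR',(348,206),.008),('notL',(196,238),.016),('notR',(299,238),.016)):print(n,onz(c,*q(*p),z).round(4))
print(proj(c,(.4547,-.3885,.067)))
E
```

```text
L [ 0.4535 -0.3575  0.067 ]
R [ 0.4535 -0.4172  0.067 ]
bot [ 0.4212 -0.3874  0.067 ]
stub tip [ 0.5015 -0.3878  0.051 ]
stub root [ 0.4842 -0.3878  0.051 ]
cornL [ 0.5045 -0.3517  0.008 ]
cornR [ 0.5045 -0.4266  0.008 ]
scrL [ 0.4971 -0.3578  0.008 ]
scrR [ 0.4971 -0.4203  0.008 ]
notL [ 0.4889 -0.3739  0.016 ]
notR [ 0.489  -0.4047  0.016 ]
[282.87657591 291.15673299]
```

play_rows --pt "0.1 -0.13 0 0 0 0 5.5" --pt "0 0 -0.7 0 0 0 5.5" --pt "0 0 -0.5 0 0 0 5.5" --pt "0 0 -0.3 0 0 0 5.5" --pt "0 0 -0.2 0 0 0 5.5" --pt "0 0 -0.2 0 0 0 5.5" --pt "0 0 0 0 0 0 5.5" --pt "0 0 0 0 0 0 5.5"

```text
time: 8.43
ee_pos: [0.4574, -0.3899, 0.0241]
eef_rot: [0.707, -0.707, 0.002, -0.001]
ft_force: [3.1, 1.2, 8.8]
width: 0.0614
```

play_rows --pt "0 0 0.1 0 0 0 5.5" --pt "0.1 0 0 0 0 0 5.5" --pt "0.1 0 0 0 0 0 5.5" --pt "0 0 -0.1 0 0 0 5.5" --pt "0 0 -0.1 0 0 0 5.5" --pt "0 0 0 0 0 0 5.5" --pt "0 0 0 0 0 0 5.5"

```text
time: 9.3
ee_pos: [0.458, -0.39, 0.0229]
eef_rot: [-0.707, 0.707, -0.001, 0.0]
ft_force: [0.5, 2.3, 14.2]
width: 0.0612
```

```bash
python3 - <<'E'
from h import *
c=snap('wrist','w5');s=r.read_state();print(s['ee_pos'],s['eef_rot'],s['ft_force'],s['torque'])
o=cv2.resize(c['img'][60:380,150:420],None,fx=1.85,fy=1.85,interpolation=cv2.INTER_CUBIC)
cv2.imwrite('pics/w5c.png',o[:,:,::-1])
E
```

```text
[ 0.45794914 -0.38999515  0.02290198] [-7.07024038e-01  7.07188908e-01 -8.61514854e-04  3.40361904e-04] [ 0.84186351  2.32483403 15.19873947] [ 0.60502035  0.25393313 -0.05491596]
```

View pics/w5c.png

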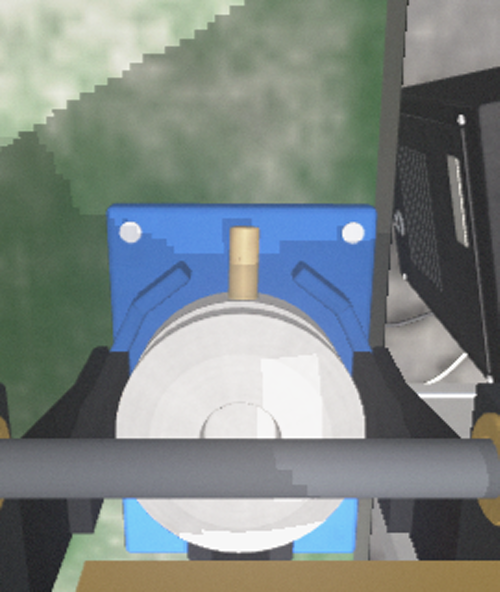

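```bash
python3 - <<'E'
from h import *
c=load('w5')
q=lambda a,b:(150+a/1.85,60+b/1.85)
for n,p,z in(('bot',(241,552),.0475),('L',(117,425),.0475),('R',(365,425),.0475),('stub tip',(244,228),.031),('stub root',(244,290),.031),('cornL',(107,205),.008),('cornR',(375,205),.008),('backL',(123,552),.008),('backR',(357,552),.008),('scrL',(130,231.5),.008),('scrR',(352.5,231.5),.008),('notL',(189,266),.016),('notR',(300,266),.016)):print(n,onz(c,*q(*p),z).round(4))
E
```

```text
bot [ 0.4221 -0.3888  0.0475]
L [ 0.4587 -0.359   0.0475]
R [ 0.4588 -0.4185  0.0475]
stub tip [ 0.5033 -0.3895  0.031 ]
stub root [ 0.4874 -0.3895  0.031 ]
cornL [ 0.5045 -0.3516  0.008 ]
cornR [ 0.5046 -0.4259  0.008 ]
backL [ 0.3888 -0.35    0.008 ]
backR [ 0.3889 -0.4271  0.008 ]
scrL [ 0.497  -0.3576  0.008 ]
scrR [ 0.497  -0.4201  0.008 ]
notL [ 0.4892 -0.3746  0.016 ]
notR [ 0.4893 -0.4048  0.016 ]
```

play_rows --pt "0 0.05 0.05 0 0 0 5.5" --pt "0 0 0 0 0 0 6.4" --pt "0 0 0 0 0 0 6.6" --pt "0 0 0 0 0 0 6.8" --pt "0 0 0 0 0 0 6.8"

```text
time: 9.98
ee_pos: [0.457, -0.3887, 0.0218]
eef_rot: [-0.707, 0.707, 0.0, -0.0]
ft_force: [0.0, -0.6, 0.6]
width: 0.0681
```

```bash
python3 - <<'E'
from h import *
c=snap('wrist','w6');s=r.read_state();print(s['ee_pos'],s['eef_rot'],s['ft_force'],s['torque'],s['width'])
o=cv2.resize(c['img'][60:380,150:420],None,fx=1.85,fy=1.85,interpolation=cv2.INTER_CUBIC)
cv2.imwrite('pics/w6c.png',o[:,:,::-1])
E
```

```text
[ 0.45706983 -0.38875271  0.02189852] [-7.07033269e-01  7.07180260e-01  1.75687130e-04 -7.54754884e-05] [ 0.49124045 -0.68623597 -0.74070547] [-0.10712805  0.16934604 -0.04154244] 0.06786438605848841
```

View pics/w6c.png

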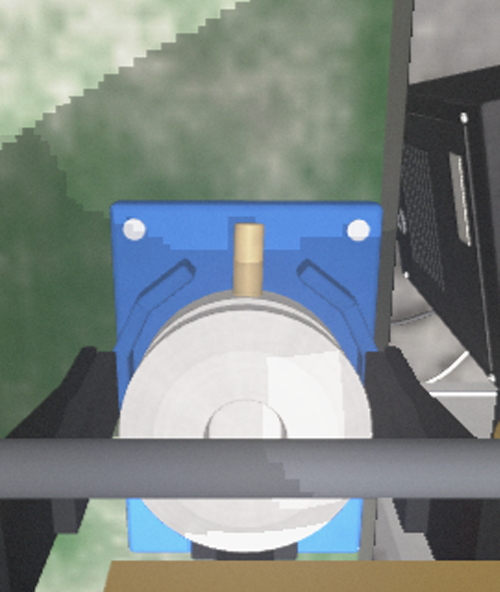

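```bash
python3 - <<'E'
from h import *
c=load('w6')
q=lambda a,b:(150+a/1.85,60+b/1.85)
for n,p,z in(('bot',(247,552),.044),('bot',(247,552),.052),('L',(120,425),.044),('R',(371,425),.044),('stub tip',(249,224),.026),('stub tip',(249,224),.03),('cornL',(111,202),.008),('cornR',(381,202),.008),('back',(245,552),.008)):print(n,z,onz(c,*q(*p),z).round(4))
# predicted disc outline if seated at seat (.4547,-.3888) with top at .044
for dx,z in((0,.044),(0,.052),(-.002,.052),(.002,.044)):
  P=np.array([proj(c,(.4547+dx+.031*np.cos(a),-.3888+.031*np.sin(a),z)) for a in np.linspace(0,6.28,200)])
  P=(P-[150,60])*1.85;print(dx,z,P.min(0).round(),P.max(0).round())
g=cv2.cvtColor(c['img'],cv2.COLOR_RGB2GRAY);print(g[210:240,283].tolist())
im=r.camera('side');np.savez('pics/s6.npz',K=im['K'],T=im['camera_from_world'],img=im['img'])
u,v=proj(im,(.4547,-.3888,.03)).astype(int);print(u,v)
o=cv2.resize(im['img'][v-35:v+40,u-50:u+50],None,fx=7,fy=7,interpolation=cv2.INTER_CUBIC);cv2.imwrite('pics/s6.png',o[:,:,::-1])
E
```

```text
bot 0.044 [ 0.419  -0.3891  0.044 ]
bot 0.052 [ 0.4258 -0.389   0.052 ]
L 0.044 [ 0.4563 -0.358   0.044 ]
R 0.044 [ 0.4564 -0.4192  0.044 ]
stub tip 0.026 [ 0.5024 -0.3895  0.026 ]
stub tip 0.03 [ 0.5033 -0.3894  0.03  ]
cornL 0.008 [ 0.5045 -0.3517  0.008 ]
cornR 0.008 [ 0.5046 -0.426   0.008 ]
back 0.008 [ 0.3886 -0.3889  0.008 ]
0 0.044 [119. 312.] [373. 537.]
0 0.052 [113. 325.] [380. 559.]
-0.002 0.052 [114. 333.] [379. 566.]
0.002 0.044 [119. 304.] [374. 531.]
[196, 195, 196, 195, 195, 193, 193, 192, 190, 190, 166, 210, 216, 216, 171, 153, 154, 175, 225, 227, 226, 229, 228, 227, 227, 227, 226, 226, 228, 227]
295 173
```

View pics/s6.png

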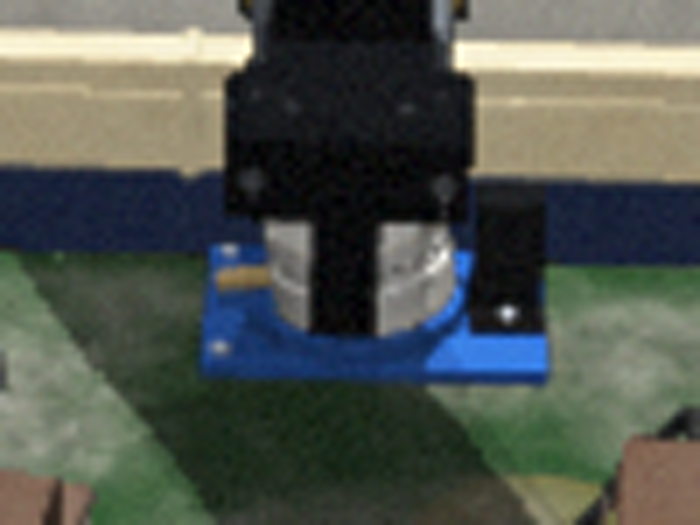

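play_rows --pt "0 0 0 0 0 0 5.5" --pt "0 0 0 0 0 0 5.5" --pt "0 0 0 0 0 0 5.5" --pt "0 0 1 0 0 0 5.5" --pt "0 0 3 0 0 0 5.5" --pt "0 0 3 0 0 0 5.5" --pt "0.8 1.7 0 0 0 0 5.5" --pt "0.8 1.7 0 0 0 0 5.5" --pt "0.8 1.7 0 0 0 0 5.5" --pt "0.8 1.7 0 0 0 0 5.5" --pt "0.8 1.7 0 0 0 0 5.5" --pt "0.8 1.8 0 0 0 0 5.5" --pt "0 0 0 0 0 0 5.5"

```text
time: 11.7
ee_pos: [0.5062, -0.2839, 0.092]
eef_rot: [0.708, -0.706, -0.0, -0.0]
ft_force: [0.2, 0.3, -3.3]
width: 0.0612
```

```bash
python3 - <<'E'
from h import *
s=r.read_state();print(s['ee_pos'],s['ft_force'],s['width'])
for f in('w4','w5','w6'):
    c=load(f);g=cv2.cvtColor(c['img'],cv2.COLOR_RGB2GRAY)
    print(f,g[210:236,270].tolist(),g[335:364,281].tolist())
c=snap('wrist','w7');g=cv2.cvtColor(c['img'],cv2.COLOR_RGB2GRAY);print(g[210:236,270].tolist(),g[335:364,281].tolist())
hsv=cv2.cvtColor(c['img'],cv2.COLOR_RGB2HSV);m=cv2.inRange(hsv,(100,120,40),(125,255,255));k=max(cv2.findContours(m,0,2)[0],key=cv2.contourArea);b=cv2.minAreaRect(k);print('blue',b,[onz(c,*q,.008)[:2].round(4) for q in cv2.boxPoints(b)])
E
```

```text
[ 0.50620426 -0.28386681  0.09203047] [ 0.24810561  0.32830456 -3.28727327] 0.06122321595795006
w4 [118, 119, 118, 129, 162, 159, 161, 158, 157, 161, 160, 158, 163, 203, 222, 221, 221, 222, 224, 186, 167, 162, 166, 166, 165, 198] [223, 225, 226, 226, 223, 247, 247, 247, 247, 247, 247, 247, 247, 247, 247, 247, 247, 247, 247, 131, 101, 100, 99, 97, 99, 97, 99, 95, 135]
w5 [122, 121, 119, 119, 121, 123, 121, 125, 145, 151, 148, 147, 148, 167, 216, 219, 208, 161, 155, 154, 208, 230, 228, 227, 229, 229] [229, 227, 227, 231, 229, 228, 228, 224, 224, 225, 220, 216, 216, 247, 247, 247, 247, 247, 247, 247, 247, 247, 247, 164, 78, 72, 71, 73, 134]
w6 [121, 119, 120, 121, 121, 121, 123, 138, 148, 149, 148, 149, 199, 218, 218, 187, 155, 153, 158, 221, 228, 227, 226, 224, 226, 225] [227, 228, 230, 228, 228, 224, 224, 224, 224, 225, 216, 214, 213, 247, 247, 247, 247, 247, 247, 247, 247, 247, 247, 152, 75, 71, 76, 72, 135]
[58, 59, 56, 54, 59, 54, 55, 70, 81, 81, 78, 81, 111, 121, 122, 103, 86, 80, 99, 127, 132, 132, 129, 129, 130, 131] [126, 130, 132, 131, 130, 125, 125, 126, 128, 129, 119, 118, 117, 118, 117, 122, 120, 118, 121, 119, 119, 122, 122, 115, 113, 106, 100, 95, 74]
blue ((418.5, 256.5), (79.0, 105.0), 90.0) [array([ 0.5049, -0.3461]), array([ 0.5052, -0.4237]), array([ 0.4391, -0.4345]), array([ 0.4386, -0.3511])]
```

play_rows --pt "0 0 -3 0 0 0 5.5" --pt "0 0 -3 0 0 0 5.5" --pt "0 0 -1 0 0 0 5.5" --pt "0 0 -0.5 0 0 0 5.5" --pt "0 0 -0.2 0 0 0 5.5" --pt "0 0 0 0 0 0 5.5" --pt "0 0 0 0 0 0 5.5" --pt "0 0 0 0 0 0 6.2" --pt "0 0 0 0 0 0 6.4" --pt "0 0 0 0 0 0 6.6" --pt "0 0 0 0 0 0 6.8" --pt "0 0 0 0 0 0 7.0" --pt "0 0 0 0 0 0 7.0"

```text
time: 13.38
ee_pos: [0.5052, -0.2859, 0.0151]
eef_rot: [-0.707, 0.707, -0.0, -0.0]
ft_force: [0.4, -0.6, 0.2]
width: 0.0696
```

```bash
python3 - <<'E'
from h import *
s=r.read_state();print(s['ee_pos'],s['ft_force'],s['width'])
c=snap('wrist','w8');g=cv2.cvtColor(c['img'],cv2.COLOR_RGB2GRAY);print(g[205:245,270].tolist(),g[335:364,281].tolist());print(g[290,195:230].tolist(),g[290,335:365].tolist())
print([proj(c,(s['ee_pos'][0]+d,s['ee_pos'][1],.036)).round(1) for d in(-.033,-.031,-.029,.031)])
# same for w4 with cap level, top at tcp+.0244
c=load('w4');p=[.45466,-.3885,.0424];print([proj(c,(p[0]+d,p[1],p[2]+.0244)).round(1) for d in(-.033,-.031,-.029,.031)])
E
```

```text
[ 0.50523385 -0.28590274  0.01509507] [ 0.3789806  -0.64581834  0.17869179] 0.06957077881831586
[52, 49, 50, 53, 53, 53, 48, 53, 49, 60, 88, 87, 86, 89, 82, 87, 88, 86, 86, 119, 124, 124, 122, 122, 125, 94, 89, 90, 90, 91, 89, 121, 141, 138, 135, 135, 138, 136, 135, 136] [126, 128, 124, 124, 124, 122, 123, 111, 114, 178, 184, 183, 202, 210, 206, 209, 158, 111, 108, 107, 103, 103, 104, 105, 103, 103, 101, 99, 76]
[31, 37, 23, 25, 34, 32, 28, 31, 31, 30, 32, 28, 33, 30, 30, 50, 63, 64, 65, 91, 118, 120, 122, 123, 123, 122, 121, 119, 120, 122, 122, 120, 123, 120, 122] [125, 124, 119, 122, 122, 121, 120, 122, 120, 121, 98, 83, 79, 79, 61, 38, 37, 32, 34, 34, 31, 37, 32, 31, 30, 32, 36, 28, 35, 29]
[array([282.7, 348.1]), array([282.7, 344.6]), array([282.8, 341.1]), array([283.2, 222.7])]
[array([282.7, 353. ]), array([282.7, 349.4]), array([282.7, 345.9]), array([283.1, 225.3])]
```

play_rows --pt "-0.5 0 -0.25 0 0 0 7.0" --pt "0 0 0 0 0 0 7.0" --pt "0 0 0 0 0 0 5.5" --pt "0 0 0 0 0 0 5.5" --pt "0 0 0 0 0 0 5.5" --pt "0 0 0 0 0 0 5.5" --pt "0 0 1 0 0 0 5.5" --pt "0 0 3 0 0 0 5.5" --pt "0 0 3 0 0 0 5.5" --pt "-0.75 -1.7 0 0 0 0 5.5" --pt "-0.75 -1.7 0 0 0 0 5.5" --pt "-0.75 -1.7 0 0 0 0 5.5" --pt "-0.75 -1.7 0 0 0 0 5.5" --pt "-0.75 -1.7 0 0 0 0 5.5" --pt "-0.75 -1.8 0 0 0 0 5.5" --pt "0 0 -2 0 0 0 5.5" --pt "0 0 -2 0 0 0 5.5" --pt "0 0 0 0 0 0 5.5" --pt "0 0 0 0 0 0 5.5"

```text
time: 15.8
ee_pos: [0.4555, -0.3885, 0.0424]
eef_rot: [0.707, -0.707, -0.0, 0.0]
ft_force: [0.2, -0.3, -2.9]
width: 0.0613
```

```bash
cat > m.py <<'E'
from h import *
def meas(f,dz=.0244,new=True):
    c=snap('wrist',f) if new else load(f)
    s=r.read_state();p=s['ee_pos'] if new else new_p[f]
    if new:print(p.round(4),s['ft_force'].round(1),round(s['width'],4),s['eef_rot'].round(4))
    im=c['img'];g=cv2.cvtColor(im,cv2.COLOR_RGB2GRAY).astype(int)
    print('front',g[215:245,265].tolist(),'rear',g[335:364,281].tolist())
    z=p[2]+dz
    print('pred rear/front',[proj(c,(p[0]+d,p[1],z)).round(1).tolist() for d in(-.0297,.0297)],'LR',[proj(c,(p[0],p[1]+d,z))[0].round(1) for d in(.0297,-.0297)])
    print('L',g[288,205:222].tolist(),'R',g[288,338:355].tolist())
    hsv=cv2.cvtColor(im,cv2.COLOR_RGB2HSV)
    m=cv2.inRange(hsv,(10,60,90),(28,255,255));m[:160]=0;m[225:]=0;m[:,:265]=0;m[:,300:]=0
    q=np.argwhere(m)[:,::-1]
    if len(q):w=np.array([onz(c,*a,z-.018)[:2] for a in q]);print('stub',len(q),q.min(0),q.max(0),w.min(0),w.max(0),cv2.fitLine(w.astype(np.float32),2,0,.01,.01).ravel())
    m=cv2.inRange(hsv,(100,120,40),(125,255,255));m[:, :150]=0;m[:,420:]=0
    for row in (2,5,15):
        ys=np.where(m.sum(1)>255*60)[0];y=ys[0]+row;x=np.where(m[y])[0];print('blue row',y,x[0],x[-1],onz(c,x[0],y,.008).round(4),onz(c,x[-1]+1,y,.008).round(4), 'front x',onz(c,283,ys[0],.008)[0].round(4))
E
python3 -c "
from m import *
meas('w9')"
```

```text
[ 0.4556 -0.3887  0.0428] [-0.3 -0.  -2.3] 0.0614 [ 7.073e-01 -7.069e-01  2.000e-04  0.000e+00]
front [161, 161, 219, 219, 219, 219, 219, 193, 164, 161, 163, 163, 159, 212, 232, 233, 233, 232, 230, 231, 232, 231, 230, 231, 231, 230, 230, 231, 231, 230] rear [221, 209, 207, 205, 247, 247, 247, 247, 247, 247, 247, 193, 84, 74, 76, 79, 82, 88, 87, 89, 90, 92, 92, 90, 92, 89, 91, 92, 132]
pred rear/front [[283.2, 347.5], [283.8, 228.4]] LR [np.float64(216.6), np.float64(350.5)]
L [59, 57, 60, 60, 62, 63, 63, 62, 212, 217, 217, 218, 220, 219, 218, 216, 217] R [217, 218, 219, 218, 219, 218, 218, 219, 189, 101, 68, 67, 69, 67, 67, 68, 67]
stub 605 [274 173] [289 213] [ 0.48632019 -0.39118663] [ 0.5052689  -0.38430178] [ 0.99967486 -0.02549805  0.49597445 -0.38768294]
blue row 162 215 346 [ 0.5032 -0.3503  0.008 ] [ 0.5033 -0.4249  0.008 ] front x 0.5044
blue row 165 214 346 [ 0.5015 -0.3497  0.008 ] [ 0.5016 -0.425   0.008 ] front x 0.5044
blue row 175 215 346 [ 0.4958 -0.3499  0.008 ] [ 0.4959 -0.4253  0.008 ] front x 0.5044
```

```bash
python3 - <<'E'
from h import *
for f in('w4','w9'):
    c=load(f);im=c['img'];hsv=cv2.cvtColor(im,cv2.COLOR_RGB2HSV)
    m=cv2.inRange(hsv,(100,120,40),(125,255,255));m[:, :150]=0;m[:,420:]=0
    ys=np.where(m.sum(1)>255*60)[0]
    for d in(5,15):
        y=ys[0]+d;x=np.where(m[y])[0];print(f,y,x[0],x[-1],onz(c,x[0],y,.008).round(4),onz(c,x[-1]+1,y,.008).round(4))
    g=cv2.cvtColor(im,cv2.COLOR_RGB2GRAY);w=np.array(((g>180)*255),np.uint8);w[:150]=0;w[182:]=0;w[:,:205]=0;w[:,355:]=0
    for k in cv2.connectedComponentsWithStats(w)[2:]:
        pass
    n,l,st,ce=cv2.connectedComponentsWithStats(w)
    for i in range(1,n):
        if 15<st[i,4]<200:print('screw',ce[i].round(1),st[i,4],onz(c,*ce[i],.008).round(4))
E
```

```text
w4 163 217 349 [ 0.5019 -0.3516  0.008 ] [ 0.5019 -0.4267  0.008 ]
w4 173 217 348 [ 0.4961 -0.3513  0.008 ] [ 0.4962 -0.4265  0.008 ]
screw [228.  170.8] 94 [ 0.4974 -0.3576  0.008 ]
screw [337.8 171.4] 93 [ 0.4971 -0.4201  0.008 ]
w9 165 214 346 [ 0.5015 -0.3497  0.008 ] [ 0.5016 -0.425   0.008 ]
w9 175 215 346 [ 0.4958 -0.3499  0.008 ] [ 0.4959 -0.4253  0.008 ]
screw [225.8 173.5] 90 [ 0.4966 -0.3561  0.008 ]
screw [335.  173.6] 92 [ 0.4967 -0.4184  0.008 ]
screw [281.7 178. ] 80 [ 0.494 -0.388  0.008]
```

play_rows --pt "-0.12 -0.05 0 0 0 0 5.5" --pt "0 0 -0.7 0 0 0 5.5" --pt "0 0 -0.5 0 0 0 5.5" --pt "0 0 -0.3 0 0 0 5.5" --pt "0 0 -0.2 0 0 0 5.5" --pt "0 0 -0.2 0 0 0 5.5" --pt "0 0 0 0 0 0 5.5" --pt "0 0 0 0 0 0 5.5"

```text
time: 16.85
ee_pos: [0.454, -0.3894, 0.0237]
eef_rot: [-0.707, 0.707, -0.0, -0.0]
ft_force: [-0.4, -0.0, -2.7]
width: 0.0612
```

play_rows --pt "0 0 -0.2 0 0 0 5.5" --pt "0 0 -0.1 0 0 0 5.5" --pt "0 0 0 0 0 0 5.5" --pt "0 0 0 0 0 0 6.3" --pt "0 0 0 0 0 0 6.6" --pt "0 0 0 0 0 0 7.2" --pt "0 0 0 0 0 0 7.2" --pt "0 0 0 0 0 0 7.2"

```text
time: 17.85
ee_pos: [0.454, -0.3894, 0.0206]
eef_rot: [-0.707, 0.707, -0.0, -0.0]
ft_force: [0.7, -0.1, -0.3]
width: 0.0717
```

```bash
python3 -c "
from m import *
meas('w10',.044-r.read_state()['ee_pos'][2])"
```

```text
[ 0.454  -0.3894  0.0206] [0.1 0.  0.3] 0.072 [-7.070e-01  7.072e-01 -1.000e-04 -0.000e+00]
front [170, 168, 224, 224, 224, 225, 225, 203, 172, 172, 173, 167, 165, 219, 236, 237, 236, 235, 235, 236, 236, 236, 234, 235, 236, 235, 235, 236, 234, 234] rear [227, 220, 216, 247, 247, 247, 247, 247, 247, 247, 247, 207, 89, 74, 77, 73, 74, 72, 75, 73, 72, 74, 71, 70, 70, 71, 71, 73, 140]
pred rear/front [[282.7, 345.8], [283.1, 227.6]] LR [np.float64(216.5), np.float64(349.3)]
L [64, 59, 64, 64, 98, 117, 122, 173, 220, 224, 222, 222, 224, 224, 224, 221, 222] R [223, 223, 224, 225, 226, 223, 225, 224, 208, 150, 132, 126, 129, 86, 75, 73, 72]
stub 600 [274 173] [289 213] [ 0.48441767 -0.39216412] [ 0.5035386  -0.38522027] [ 0.9998597  -0.01675228  0.49426657 -0.38855177]
blue row 166 206 351 [ 0.5035 -0.3507  0.008 ] [ 0.5035 -0.4243  0.008 ] front x 0.5045
blue row 169 205 352 [ 0.502  -0.3501  0.008 ] [ 0.502  -0.4249  0.008 ] front x 0.5045
blue row 179 205 352 [ 0.4968 -0.3498  0.008 ] [ 0.4969 -0.4252  0.008 ] front x 0.5045
```

play_rows --pt "0 0 2 0 0 0 7.2" --pt "0 0 3 0 0 0 7.2" --pt "0 0 2.5 0 0 0 7.2" --pt "-1.8 0.05 0 0 0 0 5" --pt "-1.8 0 0 0 0 0 5" --pt "-1.7 0 0 0 0 0 5" --pt "0 0 0 0 0 0 5" --pt "0 0 0 0 0 0 5" --grip_force 60

```text
time: 18.9
ee_pos: [0.4016, -0.3886, 0.0956]
eef_rot: [0.707, -0.707, 0.0, -0.0]
ft_force: [1.0, 0.3, -0.3]
width: 0.0501
```

```bash
python3 - <<'E'
from h import *
c=snap('wrist','w11');s=r.read_state();print(s['ee_pos'],s['width'],s['eef_rot'])
im=c['img'];hsv=cv2.cvtColor(im,cv2.COLOR_RGB2HSV)
m=cv2.inRange(hsv,(100,120,40),(125,255,255));m[:,:150]=0;m[:,420:]=0
ys=np.where(m.sum(1)>255*40)[0];print(ys[0],ys[-1],onz(c,283,ys[0],.008)[0])
for y in(ys[0]+5,ys[0]+12,ys[0]+40,ys[0]+70):
    x=np.where(m[y])[0];print(y,x[0],x[-1],onz(c,x[0],y,.008).round(4),onz(c,x[-1]+1,y,.008).round(4))
p=s['ee_pos'];print('handle top pred',[proj(c,(.4025+a,-.3885+b,.054)).round(1).tolist() for a in(.012,-.012) for b in(.008,-.008)])
g=cv2.cvtColor(im,cv2.COLOR_RGB2GRAY)
cv2.imwrite('pics/w11c.png',im[40:420,100:460,::-1])
E
```

```text
[ 0.40173736 -0.38866561  0.0955715 ] 0.05017637820707266 [ 7.07324852e-01 -7.06888634e-01  1.10239038e-04 -1.01581744e-05]
68 229 0.503279366005087
73 224 336 [ 0.5001 -0.3497  0.008 ] [ 0.5002 -0.4251  0.008 ]
80 224 336 [ 0.4957 -0.3495  0.008 ] [ 0.4958 -0.4253  0.008 ]
108 226 334 [ 0.4777 -0.3501  0.008 ] [ 0.4778 -0.4248  0.008 ]
138 225 335 [ 0.4574 -0.3485  0.008 ] [ 0.4575 -0.4265  0.008 ]
handle top pred [[269.0, 216.7], [295.1, 216.7], [269.3, 252.6], [294.5, 252.6]]
```

View pics/w11c.png

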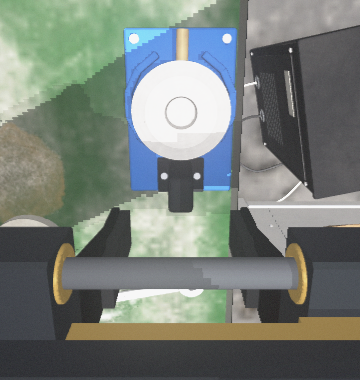

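play_rows --pt "0 0 -2.5 0 0 0 5" --pt "0 0 -2.5 0 0 0 5" --pt "0 0 -1.5 0 0 0 5" --pt "0 0 -1.1 0 0 0 5" --pt "0 0 0 0 0 0 5" --pt "0 0 0 0 0 0 1.2" --pt "0 0 0 0 0 0 1.2" --pt "0 0 0 0 0 0 1.2" --pt "0 0 0 0 0 0 1.2" --pt "0 0 0 0 0 0 1.2" --pt "0 0 0 0 0 0 1.2" --grip_force 60

```text
time: 20.32
ee_pos: [0.4011, -0.389, 0.0197]
eef_rot: [-0.707, 0.707, -0.0, 0.0]
ft_force: [-0.7, 1.1, 1.8]
width: 0.0153
```

```bash
python3 - <<'E'
from h import *
s=r.read_state();print(s['ee_pos'],s['width'],s['eef_rot'],s['ft_force'])
# station from top camera: lips inner/front corners, stop, white floor
c=load('top0');im=c['img'];hsv=cv2.cvtColor(im,cv2.COLOR_RGB2HSV)
c1=load('w1')
# channel inner edges in w1: dark->white transitions along columns
g=cv2.cvtColor(c1['img'],cv2.COLOR_RGB2GRAY)
for u in(380,400,420):print(u,g[128:160,u].tolist(),g[212:240,u].tolist())
for v in (190,200):print(v,g[v,440:475].tolist())
E
```

```text
[ 0.40114583 -0.3889508   0.01971695] 0.015328245819045688 [-7.07038429e-01  7.07175107e-01 -1.65481741e-04  1.29319022e-05] [-0.74656123  1.10853928  1.77771009]
380 [246, 246, 246, 246, 246, 245, 161, 85, 122, 138, 141, 143, 141, 140, 137, 138, 129, 198, 246, 246, 246, 246, 247, 246, 246, 246, 246, 246, 246, 246, 220, 215] [213, 216, 214, 181, 124, 78, 77, 76, 93, 95, 99, 134, 178, 177, 179, 119, 226, 245, 245, 246, 235, 137, 121, 119, 120, 125, 126, 129]
400 [246, 246, 246, 246, 245, 246, 245, 143, 106, 133, 139, 142, 140, 136, 137, 136, 141, 126, 246, 246, 246, 246, 246, 246, 246, 246, 246, 246, 246, 246, 246, 246] [216, 213, 186, 180, 179, 106, 78, 79, 85, 99, 101, 104, 102, 100, 100, 101, 139, 246, 246, 246, 246, 166, 131, 132, 134, 139, 143, 140]
420 [246, 246, 246, 246, 246, 246, 245, 226, 94, 126, 141, 137, 141, 137, 134, 136, 136, 135, 195, 246, 246, 246, 246, 246, 246, 246, 246, 246, 246, 246, 246, 246] [246, 247, 245, 245, 244, 228, 102, 77, 82, 122, 138, 139, 142, 136, 136, 138, 135, 235, 246, 247, 246, 238, 144, 132, 126, 127, 125, 125]
190 [246, 246, 246, 246, 246, 246, 159, 77, 72, 71, 88, 131, 137, 138, 139, 137, 106, 99, 105, 105, 106, 98, 95, 96, 162, 226, 231, 229, 228, 164, 109, 122, 228, 214, 183]
200 [245, 245, 245, 245, 171, 87, 73, 73, 75, 124, 140, 133, 134, 139, 138, 136, 135, 134, 133, 132, 137, 227, 245, 239, 182, 125, 116, 118, 118, 117, 226, 243, 246, 246, 246]
```

play_rows --pt "0 0 0.5 0 0 0 1.2" --pt "0 0 1 0 0 0 1.2" --pt "0 0 1.5 0 0 0 1.2" --pt "0 0 1.5 0 0 0 1.2" --pt "0 0 0 0 0 0 1.2" --pt "0 0 0 0 0 0 1.2"

```text
time: 21.08
ee_pos: [0.4011, -0.3885, 0.0644]
eef_rot: [0.707, -0.707, -0.0, -0.0]
ft_force: [-0.3, -0.5, -4.4]
width: 0.0159
```

```bash
python3 - <<'E'
from h import *
c=load('w1')
for n,u,v,z in(('u',380,145.3,.018),('u',400,145.9,.018),('u',420,146.4,.018),('l',380,220.5,.018),('l',420,220.8,.018),('lf',400,216.8,.004),('lf',420,217.6,.004),('stop190',446.3,190,.004),('stop200',444.5,200,.004),('stoptop190',450,190,.018),('stoptop200',449,200,.018)):print(n,onz(c,u,v,z).round(4))
c=snap('wrist','w12');s=r.read_state();print(s['ee_pos'],s['width'],s['ft_force'],s['torque'])
im=c['img'];hsv=cv2.cvtColor(im,cv2.COLOR_RGB2HSV)
m=cv2.inRange(hsv,(100,120,40),(125,255,255));m[:,:150]=0;m[:,420:]=0
ys=np.where(m.sum(1)>255*40)[0];dz=s['ee_pos'][2]-.0197
for z in(.008+dz-.004,.008+dz,.008+dz-.008):
  print([ (onz(c,x[0],y,z)).round(4).tolist()+(onz(c,x[-1]+1,y,z)).round(4).tolist() for y in(ys[0],ys[0]+8) for x in [np.where(m[y])[0]]])
print(ys[0],proj(c,(s['ee_pos'][0]+.1034,-.3885,.008+dz)))
E
```

```text
u [ 0.6065 -0.249   0.018 ]
u [ 0.6271 -0.2498  0.018 ]
u [ 0.6478 -0.2504  0.018 ]
l [ 0.6127 -0.3312  0.018 ]
l [ 0.6568 -0.3318  0.018 ]
lf [ 0.6393 -0.3317  0.004 ]
lf [ 0.6622 -0.3329  0.004 ]
stop190 [ 0.6879 -0.3006  0.004 ]
stop200 [ 0.6874 -0.3122  0.004 ]
stoptop190 [ 0.6851 -0.2971  0.018 ]
stoptop200 [ 0.6855 -0.3082  0.018 ]
[ 0.40090452 -0.38850874  0.06420331] 0.015482325016183688 [-0.74315556  1.15365166 -4.63472324] [-0.05673114  0.3962838   0.01200246]
[[0.5038, -0.3501, 0.0485, 0.5038, -0.4241, 0.0485], [0.5003, -0.3485, 0.0485, 0.5003, -0.4258, 0.0485]]
[[0.5033, -0.3509, 0.0525, 0.5033, -0.4233, 0.0525], [0.4999, -0.3493, 0.0525, 0.4999, -0.4249, 0.0525]]
[[0.5043, -0.3493, 0.0445, 0.5043, -0.4249, 0.0445], [0.5007, -0.3476, 0.0445, 0.5007, -0.4266, 0.0445]]
52 [283.0002412   49.63354058]
```

play_rows --pt "0.5 0.4 0.5 0 0 0 1.2" --pt "1 0.8 0.5 0 0 0 1.2" --pt "1.3 0.9 0.5 0 0 -0.01 1.2" --pt "1.3 0.9 0.5 0 0 -0.01 1.2" --pt "1.3 0.9 0 0 0 -0.01 1.2" --pt "1.3 0.9 0 0 0 0 1.2" --pt "1.3 0.9 0 0 0 0 1.2" --pt "1.3 0.9 0 0 0 0 1.2" --pt "1.3 0.9 0 0 0 0 1.2" --pt "1.3 0.8 0 0 0 0 1.2" --pt "1.3 0.8 0 0 0 0 1.2" --pt "0.7 0.4 0 0 0 0 1.2" --pt "0.5 0.3 0 0 0 0 1.2" --pt "0 0 0 0 0 0 1.2" --pt "0 0 0 0 0 0 1.2"

```text
time: 23.0
ee_pos: [0.5445, -0.2914, 0.0846]
eef_rot: [-0.696, 0.718, -0.0, -0.0]
ft_force: [1.6, -0.3, -3.7]
width: 0.0156
```

```bash
python3 - <<'E'
from h import *
c=snap('wrist','w13');s=r.read_state();print(s['ee_pos'].round(4),s['width'],s['eef_rot'].round(4),s['ft_force'].round(1))
im=c['img'];hsv=cv2.cvtColor(im,cv2.COLOR_RGB2HSV);g=cv2.cvtColor(im,cv2.COLOR_RGB2GRAY)
m=cv2.inRange(hsv,(8,150,100),(24,255,255));m[110:]=0
for k in cv2.findContours(m,0,2)[0]:
    if cv2.contourArea(k)>40:b=cv2.boundingRect(k);print('or',b,[onz(c,*q,.019)[:2].round(4).tolist() for q in cv2.boxPoints(cv2.minAreaRect(k))])
m=cv2.inRange(hsv,(100,120,40),(125,255,255));m[:,:150]=0;m[:,420:]=0
ys=np.where(m.sum(1)>255*40)[0];z=.008+s['ee_pos'][2]-.0197
for y in(ys[0]+4,ys[0]+10,ys[0]+20):
    x=np.where(m[y])[0];print('blue',y,x[0],x[-1],onz(c,x[0],y,z).round(4),onz(c,x[-1]+1,y,z).round(4))
print([proj(c,p).round(0).tolist() for p in((.60,-.25,.018),(.60,-.331,.018),(.65,-.25,.018),(.65,-.331,.018),(.687,-.29,.004))])
np.set_printoptions(linewidth=250)
for v in(10,25,40,60,80,100,120):print(v,g[v,140:440:4])
E
```

```text
[ 0.5445 -0.2913  0.0846] 0.015536311954118564 [-6.96e-01  7.18e-01 -0.00e+00 -1.00e-04] [ 0.2 -0.5 -4.9]
or (328, 0, 37, 16) [[0.6727, -0.3217], [0.6796, -0.3422], [0.6729, -0.3455], [0.6659, -0.3248]]
blue 57 199 360 [ 0.6457 -0.2559  0.0729] [ 0.6434 -0.3302  0.0729]
blue 63 199 360 [ 0.6432 -0.2556  0.0729] [ 0.6409 -0.3303  0.0729]
blue 73 199 359 [ 0.6389 -0.2552  0.0729] [ 0.6366 -0.33    0.0729]
[[216.0, 144.0], [341.0, 140.0], [209.0, 60.0], [343.0, 56.0], [273.0, -5.0]]
10 [134 135 139 135 126 127 124 130 135 143 246 246 246 210 211 212 213 213 214 214 216 216 218 217 219 166 246 247 247 247 247 247 247 247 247 247 247 247 247 247 247 247 246 246 204 217 217 216 214 213 212 213 211 210 210 209 201 246 246 175 129 127
 130 130 127 123 132 124 119 120 118 128 120 121 123]
25 [129 127 124 118 123 122 130 133 132 132 241 246 247 157 152 153 155 105 211 247 247 247 247 247 247 247 247 247 247 247 247 247 247 247 247 247 247 247 247 247 247 247 247 247 224 227 226 247 247 247 246  88 146 149 144 145 247 247 247 130 130 127
 121 122 121 118 118 126 124 129 130 129 122 123 132]
40 
[... 828 characters left out ...]
 105 175 247 247 131 131 131 136
 138 135 133 133 133 140 137 133 133 126 125 122 126]
100 [157 147 146 158 168 173 175 173 165 152 136 127 247 247 203 118 152 153 156 153 154 121 152 153 113 101 109 116 113 113 106 186 206 209 207 208 208 208 207 193 107 111 109 100  78 100 110 107 105 105 106 106 106 103 103 221 220 210  95  94 133 126
 133 127 127 132 128 130 129 132 142 139 134 134 137]
120 [ 75 164 156 151 156 156 156 148 138 143 138 140 247 247 247 154 146 142 152 112  89  99 201 203 197 201 202 203 205 202 200 204 204 203 201 207 203 200 205 205 207 203 200 203 203 201 206 199 198  83  98 108 105 106  96 221 217 104  99  94  93  90
  86  85  85 102 142 132 122 129 122 137 134 137 141]
```

```bash
python3 - <<'E'
from h import *
c=load('w13');g=cv2.cvtColor(c['img'],cv2.COLOR_RGB2GRAY)
for v in(20,25,32,40,48):
    print(v,g[v,190:222].tolist(),g[v,336:370].tolist())
for v in range(0,20,4):print(v,g[v,[220,240,300,320]])
im=c['img'];print(im[0:22:2,345].tolist(),im[0:22:2,215].tolist())
for q in((205,25),(214,25),(343,25),(347,25),(207,45),(343,45)):print(q,onz(c,*q,.018).round(4),onz(c,*q,.004).round(4))
E
```

```text
20 [247, 219, 150, 148, 149, 152, 151, 152, 153, 155, 153, 149, 152, 151, 155, 158, 143, 128, 105, 99, 96, 114, 180, 244, 246, 246, 246, 246, 246, 246, 246, 246] [246, 246, 246, 246, 246, 246, 246, 157, 86, 86, 101, 126, 140, 149, 149, 150, 152, 151, 148, 145, 147, 142, 145, 145, 146, 139, 131, 245, 247, 247, 247, 247, 247, 247]
25 [247, 238, 157, 143, 149, 152, 152, 152, 155, 152, 153, 152, 151, 152, 155, 157, 149, 138, 105, 98, 103, 101, 211, 221, 246, 247, 247, 247, 247, 247, 247, 247] [247, 247, 247, 246, 246, 246, 234, 134, 88, 85, 112, 130, 146, 149, 151, 150, 149, 151, 149, 146, 144, 146, 144, 148, 145, 136, 151, 245, 247, 247, 247, 247, 247, 247]
32 [247, 247, 187, 138, 148, 150, 151, 152, 153, 152, 153, 154, 154, 153, 156, 156, 155, 141, 116, 101, 100, 98, 175, 214, 246, 247, 247, 247, 247, 247, 247, 247] [246, 246, 246, 246, 246, 246, 180, 97, 86, 82, 122, 135, 148, 151, 150, 149, 151, 150, 145, 145, 145, 145, 145, 146, 142, 131, 224, 246, 247, 247, 247, 247, 247, 247]
40 [247, 247, 216, 145, 145, 154, 154, 155, 154, 155, 152, 154, 155, 155, 153, 156, 156, 146, 132, 103, 99
[... 691 characters left out ...]
[247, 215, 107], [247, 215, 108], [246, 214, 105], [247, 216, 107], [247, 213, 106], [246, 170, 92], [156, 102, 79], [92, 84, 83], [93, 83, 83]] [[246, 217, 115], [246, 216, 116], [247, 217, 117], [247, 218, 116], [246, 215, 112], [247, 218, 116], [247, 202, 110], [228, 139, 96], [178, 163, 154], [190, 190, 188], [245, 246, 246]]
(205, 25) [ 0.6693 -0.2495  0.018 ] [ 0.672  -0.2469  0.004 ]
(214, 25) [ 0.6691 -0.2548  0.018 ] [ 0.6718 -0.2525  0.004 ]
(343, 25) [ 0.6668 -0.3308  0.018 ] [ 0.6693 -0.3331  0.004 ]
(347, 25) [ 0.6667 -0.3331  0.018 ] [ 0.6692 -0.3356  0.004 ]
(207, 45) [ 0.6585 -0.2497  0.018 ] [ 0.6605 -0.2471  0.004 ]
(343, 45) [ 0.656 -0.331  0.018] [ 0.6579 -0.3333  0.004 ]
```

play_rows --pt "0 0.2 -1 0 0 -0.007 1.2" --pt "0 0 -1.5 0 0 0 1.2" --pt "0 0 -1.5 0 0 0 1.2" --pt "0 0 -1 0 0 0 1.2" --pt "0 0 -0.5 0 0 0 1.2" --pt "0 0 -0.2 0 0 0 1.2" --pt "0 0 0 0 0 0 1.2" --pt "0 0 0 0 0 0 1.2"

```text
time: 24.05
ee_pos: [0.5453, -0.289, 0.028]
eef_rot: [-0.694, 0.72, -0.0, 0.0]
ft_force: [-0.7, 0.8, -4.9]
width: 0.0153
```

```bash
python3 - <<'E'
from h import *
c=snap('wrist','w14');s=r.read_state();print(s['ee_pos'].round(4),s['eef_rot'].round(4),s['ft_force'].round(1))
im=c['img'];hsv=cv2.cvtColor(im,cv2.COLOR_RGB2HSV);g=cv2.cvtColor(im,cv2.COLOR_RGB2GRAY)
m=cv2.inRange(hsv,(100,120,40),(125,255,255));m[:,:150]=0;m[:,420:]=0
ys=np.where(m.sum(1)>255*40)[0];print(ys[0],onz(c,280,ys[0],.015))
for y in(ys[0]+4,ys[0]+12,ys[0]+25):
    x=np.where(m[y])[0];print('blue',y,x[0],x[-1],onz(c,x[0],y,.0145).round(4),onz(c,x[-1]+1,y,.0145).round(4),g[y,x[0]-30:x[0]+4].tolist(),g[y,x[-1]-3:x[-1]+30].tolist())
E
```

```text
[ 0.5452 -0.289   0.0279] [-6.938e-01  7.201e-01 -3.000e-04  1.000e-04] [ 0.1  0.  -4.4]
53 [ 0.64715508 -0.2913604   0.015     ]
blue 57 199 360 [ 0.6469 -0.2537  0.0145] [ 0.6441 -0.3288  0.0145] [173, 110, 101, 103, 107, 105, 105, 108, 107, 109, 106, 107, 107, 105, 106, 109, 109, 110, 109, 104, 95, 79, 67, 58, 63, 60, 62, 98, 177, 118, 100, 106, 115, 114] [113, 111, 105, 94, 100, 206, 127, 62, 50, 53, 49, 53, 67, 84, 95, 103, 105, 105, 105, 103, 107, 108, 106, 102, 103, 101, 102, 101, 100, 101, 102, 98, 92]
blue 65 199 360 [ 0.6434 -0.2534  0.0145] [ 0.6407 -0.3289  0.0145] [226, 140, 97, 105, 107, 108, 107, 107, 112, 110, 109, 107, 109, 105, 106, 106, 106, 105, 110, 107, 96, 88, 66, 61, 59, 54, 61, 60, 149, 117, 97, 103, 110, 109] [78, 79, 73, 72, 164, 174, 96, 53, 49, 47, 57, 59, 79, 93, 98, 106, 108, 105, 107, 107, 106, 105, 104, 103, 101, 102, 100, 102, 99, 102, 101, 99, 119]
blue 78 200 359 [ 0.6377 -0.2533  0.0145] [ 0.635  -0.3287  0.0145] [227, 154, 102, 101, 105, 101, 108, 105, 106, 108, 109, 108, 107, 107, 109, 107, 107, 105, 106, 106, 96, 88, 67, 59, 60, 59, 60, 61, 148, 103, 94, 102, 113, 112] [77, 78, 71, 69, 89, 129, 73, 47, 49, 47, 46, 50, 55, 62, 72, 76, 74, 72, 102, 106, 107, 106, 106, 103, 103, 103, 101, 102, 100, 99, 102, 97, 120]
```

play_rows --pt "0 0 -0.2 0 0 0 1.2" --pt "0 0 -0.15 0 0 0 1.2" --pt "0 0 -0.05 0 0 0 1.2" --pt "0 0 0 0 0 0 1.2" --pt "0 0 0 0 0 0 1.2"

```text
time: 24.72
ee_pos: [0.545, -0.2889, 0.0238]
eef_rot: [-0.694, 0.72, -0.0, 0.0]
ft_force: [-1.4, 1.1, 0.5]
width: 0.0153
```

play_rows --pt "0.4 -0.015 0 0 0 0 1.2" --pt "0.4 -0.015 0 0 0 0 1.2" --pt "0.4 -0.015 0 0 0 0 1.2" --pt "0.4 -0.015 0 0 0 0 1.2" --pt "0.4 -0.015 0 0 0 0 1.2" --pt "0.4 -0.015 0 0 0 0 1.2" --pt "0 0 0 0 0 0 1.2"

```text
time: 25.6
ee_pos: [0.5696, -0.2901, 0.0238]
eef_rot: [-0.694, 0.72, -0.001, 0.0]
ft_force: [-2.1, -1.6, 1.7]
width: 0.0159
```

play_rows --pt "0.3 -0.01 0 0 0 0 1.2" --pt "0.3 -0.01 0 0 0 0 1.2" --pt "0.3 -0.01 0 0 0 0 1.2" --pt "0.2 -0.01 0 0 0 0 1.2" --pt "0.1 0 0 0 0 0 1.2" --pt "0 0 0 0 0 0 1.2"

```text
time: 26.35
ee_pos: [0.5807, -0.2905, 0.0238]
eef_rot: [-0.694, 0.72, 0.0, -0.0]
ft_force: [-4.6, -0.2, 4.4]
width: 0.0154
```

play_rows --pt "0.15 -0.005 0 0 0 0 1.2" --pt "0.15 -0.005 0 0 0 0 1.2" --pt "0.1 0 0 0 0 0 1.2" --pt "0 0 0 0 0 0 1.2"

```text
time: 26.85
ee_pos: [0.584, -0.2907, 0.0237]
eef_rot: [-0.694, 0.72, 0.001, -0.0]
ft_force: [-8.9, 1.7, 7.9]
width: 0.0157
```

play_rows --pt "0.1 0 0 0 0 0 1.2" --pt "0.1 0 0 0 0 0 1.2" --pt "0 0 0 0 0 0 1.2"

```text
time: 27.22
ee_pos: [0.5841, -0.2907, 0.0238]
eef_rot: [-0.693, 0.721, 0.002, -0.001]
ft_force: [-17.1, 3.8, 14.4]
width: 0.0154
```

play_rows --pt "-0.05 0 0 0 0 0 1.2" --pt "0 0 0 0 0 0 2.4" --pt "0 0 0 0 0 0 3.4" --pt "0 0 0 0 0 0 3.6" --pt "0 0 0 0 0 0 3.6"

```text
time: 27.85
ee_pos: [0.5868, -0.2901, 0.0236]
eef_rot: [-0.694, 0.72, -0.0, 0.0]
ft_force: [0.1, -0.1, -0.7]
width: 0.035
```

```bash
python3 - <<'E'
from h import *
c=snap('wrist','w15');s=r.read_state();print(s['ee_pos'].round(4),s['width'],s['ft_force'].round(1))
im=c['img'];np.set_printoptions(linewidth=250)
for u in(240,260,300,320):print(u,im[30:75:1,u].sum(1).tolist())
for u in(205,212,350,355):print('lip',u,im[30:75:2,u].tolist())
print(proj(c,(.688,-.292,.012)),proj(c,(.674,-.255,.019)))
E
```

```text
[ 0.5867 -0.2902  0.0236] 0.03529194208292325 [ 0.9 -0.6  0.7]
240 [429, 429, 433, 421, 427, 455, 465, 465, 461, 468, 466, 468, 467, 469, 470, 458, 466, 459, 463, 460, 457, 450, 457, 463, 449, 405, 313, 260, 333, 427, 467, 494, 505, 509, 511, 511, 510, 512, 510, 514, 508, 509, 506, 508, 506]
260 [404, 400, 399, 393, 394, 400, 397, 410, 418, 418, 416, 427, 421, 419, 411, 417, 416, 418, 446, 447, 454, 447, 457, 457, 437, 388, 301, 248, 314, 428, 454, 477, 500, 495, 501, 501, 499, 497, 496, 501, 497, 502, 502, 385, 368]
300 [377, 373, 381, 345, 352, 335, 347, 336, 343, 336, 339, 340, 337, 330, 336, 329, 335, 328, 329, 331, 314, 318, 330, 321, 312, 281, 238, 219, 282, 331, 343, 350, 361, 359, 365, 362, 365, 365, 359, 362, 359, 362, 357, 367, 351]
320 [342, 335, 338, 340, 335, 342, 343, 343, 341, 333, 341, 342, 331, 331, 327, 328, 328, 331, 332, 326, 329, 313, 323, 327, 327, 288, 242, 215, 296, 329, 344, 366, 366, 370, 360, 358, 363, 363, 356, 364, 364, 365, 363, 364, 358]
lip 205 [[247, 216, 114], [247, 216, 112], [247, 214, 109], [247, 217, 112], [247, 216, 109], [247, 216, 107], [247, 
[... 802 characters left out ...]
85], [239, 149, 83], [239, 151, 82], [239, 150, 83], [238, 149, 79], [239, 147, 79], [238, 146, 79], [239, 150, 79], [239, 147, 77], [238, 148, 78], [239, 150, 79], [238, 146, 76], [237, 145, 73], [238, 146, 74], [238, 146, 77], [239, 147, 77], [239, 148, 76]]
lip 355 [[247, 214, 106], [247, 215, 105], [246, 214, 103], [247, 214, 103], [247, 215, 103], [240, 157, 87], [238, 149, 83], [238, 146, 81], [239, 147, 80], [238, 145, 79], [247, 213, 101], [247, 214, 98], [247, 215, 102], [238, 146, 75], [239, 148, 79], [238, 145, 76], [238, 148, 77], [239, 146, 76], [238, 147, 76], [239, 149, 77], [239, 149, 78], [238, 144, 74], [239, 148, 77]]
[279.00900346  54.249582  ] [198.24392397  89.14821152]
```

play_rows --pt "-0.15 0 0.5 0 0 0 3.6" --pt "0 0 2 0 0 0 3.6" --pt "0 0 3 0 0 0 3.6" --pt "0 0 3 0 0 0 3.6" --pt "0 0 3 0 0 0 3.6" --pt "-1 0 3 0 0 0 3.6" --pt "-3 0 2 0 0 0 3.6" --pt "-3 0 0 0 0 0 3.6" --pt "0 0 0 0 0 0 3.6" --pt "0 0 0 0 0 0 3.6"

```text
time: 29.15
ee_pos: [0.5157, -0.29, 0.1895]
eef_rot: [-0.694, 0.72, -0.0, 0.001]
ft_force: [0.1, 0.0, -0.3]
width: 0.036
```

```bash
python3 - <<'E'
from h import *
c=snap('wrist','w16');s=r.read_state();print(s['ee_pos'].round(4),s['ft_force'].round(1),s['time'])
im=c['img'];hsv=cv2.cvtColor(im,cv2.COLOR_RGB2HSV);np.set_printoptions(linewidth=250)
u,v=proj(c,(.688,-.2925,.012));print(u,v)
for d in(-18,-12,12,18):print(d,im[int(v)-8:int(v)+9,int(u)+d].tolist())
m=cv2.inRange(hsv,(8,120,120),(24,255,255))
for k in cv2.findContours(m,0,2)[0]:
    if cv2.contourArea(k)>60:print('or',cv2.boundingRect(k),[onz(c,*q,.019)[:2].round(4).tolist() for q in cv2.boxPoints(cv2.minAreaRect(k))])
cu,cv=proj(c,(.638,-.291,.048));print('cap pred',cu,cv)
g=cv2.cvtColor(im,cv2.COLOR_RGB2GRAY) if hasattr(cv,'cvtColor') else im.mean(2).astype(int)
cu,cv_=int(cu),int(cv);print('col',g[cv_-50:cv_+50:2,cu-8].tolist());print('row',g[cv_,cu-45:cu+46:2].tolist())
print('pred extents',[proj(c,(.638+a,-.291+b,.048)).round(1).tolist() for a,b in((.0297,0),(-.0297,0),(0,.0297),(0,-.0297))])
cv2.imwrite('pics/final.png',im[:,:,::-1]); snap('top','topF')
E
```

```text
[ 0.5158 -0.2899  0.1892] [0.4 0.1 0. ] 29.2
277.4622233197269 -11.611982516013873
-18 [[48, 47, 50], [52, 47, 48], [47, 50, 49], [46, 46, 48], [47, 46, 47], [46, 46, 50], [48, 48, 51], [44, 43, 43], [45, 47, 49], [48, 48, 47], [48, 48, 48], [43, 44, 44], [45, 46, 47], [43, 41, 45], [46, 47, 50], [46, 48, 50], [46, 48, 49]]
-12 [[49, 48, 49], [48, 49, 48], [45, 45, 45], [48, 47, 49], [45, 45, 46], [46, 46, 47], [50, 49, 52], [48, 47, 48], [49, 48, 51], [42, 43, 43], [45, 41, 47], [46, 47, 48], [41, 44, 43], [45, 48, 50], [45, 45, 45], [45, 46, 46], [48, 47, 54]]
12 [[52, 50, 50], [48, 48, 50], [44, 46, 47], [41, 43, 44], [47, 50, 48], [44, 44, 45], [47, 48, 50], [49, 48, 51], [43, 45, 46], [48, 50, 50], [43, 44, 46], [45, 48, 47], [42, 42, 44], [43, 44, 46], [45, 46, 47], [49, 47, 51], [50, 51, 56]]
18 [[44, 46, 49], [46, 48, 48], [45, 45, 44], [47, 45, 47], [49, 50, 47], [48, 50, 49], [50, 52, 49], [45, 45, 45], [44, 48, 44], [40, 43, 41], [49, 50, 50], [45, 48, 47], [47, 49, 49], [41, 42, 45], [40, 43, 45], [42, 41, 43], [49, 49, 53]]
or (368, 287, 9, 57) [[0.4036, -0.3783], [0.4033, -0.3868], [0.3325, -0.3899], [0.3328, -0.3809]]
or (183, 287, 9, 57) [[0.3401, -0.1725], [0.4107, -0.182], [0.4102, -0.1898], [0.3396, -0.1808]]
or (304, 0, 34, 7) [[0.6767, -0.3144], [0.6757, -0.3421], [0.6713, -0.3422], [0.6723, -0.3144]]
cap pred 277.59700426516844 46.29225857409897
col []
row [104, 206, 182, 171, 245, 246, 246, 246, 246, 247, 247, 247, 247, 247, 247, 247, 247, 200, 247, 247, 247, 247, 247, 247, 247, 247, 247, 247, 178, 223, 234, 233, 233, 233, 233, 231, 231, 217, 215, 217, 216, 215, 155, 141, 141, 145]
pred extents [[276.1, 4.2], [279.0, 85.8], [240.3, 47.8], [315.0, 44.8]]
```

play_rows --pt "3 0 0 0 0 0 3.6" --pt "3 0 0 0 0 0 3.6" --pt "2 0 0 0 0 0 3.6" --pt "0 0 0 0 0 0 3.6" --pt "0 0 0 0 0 0 3.6"

```text
time: 29.88
ee_pos: [0.5943, -0.2908, 0.1884]
eef_rot: [-0.694, 0.72, 0.0, -0.0]
ft_force: [-0.9, -0.1, -0.2]
width: 0.036
```

```bash
python3 - <<'E'
from h import *
c=snap('wrist','w17');s=r.read_state();print(s['ee_pos'].round(4),s['time'])
im=c['img'];hsv=cv2.cvtColor(im,cv2.COLOR_RGB2HSV);g=cv2.cvtColor(im,cv2.COLOR_RGB2GRAY)
u,v=proj(c,(.688,-.2925,.012));u,v=int(u),int(v);print(u,v)
for d in(-25,-15,15,22):print(d,[tuple(a) for a in im[v-6:v+9,u+d].tolist()])
m=cv2.inRange(hsv,(8,120,120),(24,255,255));m[150:]=0
for k in cv2.findContours(m,0,2)[0]:
    if cv2.contourArea(k)>40:print('or',cv2.boundingRect(k),[onz(c,*q,.02)[:2].round(4).tolist() for q in cv2.boxPoints(cv2.minAreaRect(k))])
b=cv2.inRange(hsv,(100,110,40),(125,255,255));b[250:]=0;ys=np.where(b.sum(1)>255*30)[0]
for y in(ys[0],ys[0]+12,ys[0]+50,ys[-1]-10):
    x=np.where(b[y])[0];print('blue',y,x[0],x[-1],onz(c,x[0],y,.012).round(4),onz(c,x[-1]+1,y,.012).round(4))
pe=[proj(c,(.638+a,-.291+b_,.048)).round(1) for a,b_ in((.0297,0),(-.0297,0),(0,.0297),(0,-.0297))];print(pe)
cu=int(pe[0][0])-9
print('front',g[int(pe[0][1])-8:int(pe[0][1])+9,cu].tolist(),'rear',g[int(pe[1][1])-8:int(pe[1][1])+9,cu+9].tolist())
y=int(pe[2][1]);print('L',g[y,int(pe[2][0])-8:int(pe[2][0])+9].tolist(),'R',g[y,int(pe[3][0])-8:int(pe[3][0])+9].tolist())
t0=load('top0');t=snap('top','topF');d=np.abs(t0['img'].astype(int)-t['img']).max(2)>60
n,l,st,ce=cv2.connectedComponentsWithStats(d.astype(np.uint8))
print([(st[i,:4].tolist()) for i in range(1,n) if st[i,4]>40])
E
```

```text
[ 0.5942 -0.2908  0.1886] 29.925
279 85
-25 [(247, 231, 126), (247, 231, 125), (247, 230, 124), (247, 231, 124), (247, 233, 126), (247, 232, 124), (247, 232, 124), (247, 234, 126), (247, 234, 125), (246, 181, 106), (246, 175, 105), (246, 174, 103), (246, 173, 103), (246, 178, 107), (246, 176, 103)]
-15 [(145, 139, 143), (147, 141, 144), (144, 138, 141), (144, 137, 141), (146, 138, 143), (142, 135, 138), (145, 136, 143), (139, 132, 135), (109, 103, 115), (114, 134, 195), (114, 139, 210), (117, 143, 214), (115, 142, 213), (116, 141, 213), (114, 141, 212)]
15 [(138, 135, 138), (138, 135, 138), (138, 133, 137), (136, 133, 137), (138, 132, 136), (137, 129, 136), (134, 130, 135), (131, 125, 129), (96, 95, 108), (103, 126, 193), (107, 138, 210), (108, 141, 214), (110, 141, 215), (108, 140, 214), (105, 137, 212)]
22 [(137, 131, 134), (137, 130, 137), (139, 131, 136), (136, 132, 135), (137, 129, 137), (134, 127, 132), (135, 130, 134), (130, 123, 127), (96, 93, 108), (98, 121, 179), (102, 134, 208), (108, 142, 215), (107, 142, 215), (104, 138, 211), (106, 140, 216)]
or (243, 72, 13, 31) [[0.70
[... 516 characters left out ...]
([314.7, 144.5])]
front [141, 140, 140, 137, 139, 140, 138, 140, 140, 138, 138, 126, 139, 228, 234, 233, 231] rear [210, 209, 208, 208, 187, 184, 185, 188, 187, 187, 187, 189, 153, 75, 64, 64, 65]
L [89, 141, 155, 132, 118, 117, 117, 106, 221, 226, 227, 227, 224, 227, 227, 225, 225] R [228, 227, 229, 230, 230, 229, 229, 229, 228, 208, 147, 130, 129, 128, 133, 148, 99]
[[0, 0, 413, 309], [370, 15, 37, 42], [360, 22, 47, 59], [326, 59, 20, 16], [265, 112, 93, 72], [359, 136, 14, 10], [247, 168, 18, 35], [228, 175, 20, 22], [288, 177, 14, 6], [281, 183, 35, 28], [210, 195, 22, 7], [329, 202, 34, 49], [0, 234, 13, 33], [85, 266, 6, 15], [0, 272, 112, 148], [182, 362, 27, 16], [196, 380, 12, 10]]
```

```bash
python3 -c "
from bench import r
s=r.read_state();print(s['time'],s['ft_force'].round(1));print(r.close_job())"
```

```text
29.975 [-0.3 -0.3 -0.2]
the job is handed in; nothing more can be done
None
```

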